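# Clear a jammed copper blank from the shear's chute

## Robot

A 6-joint arm with a two-finger parallel gripper is mounted at the origin on the work surface. World frame = base frame: x ahead of the robot, y to its left, z up, the work surface at z = 0. Lengths are in mm, angles in rad, forces in N, time in s.
With the tool pointing down it reaches from about 350 to 775 mm from the base axis. Payload 7.3 kg.
Tool frame: the origin (TCP) lies between the finger pads; the fingertips stand 22 mm ahead of it and the grasp point (between the pads) lies 3 mm ahead of it (nose_length is the distance from the TCP to the fingertips, in mm); z points along the fingers, y is the direction in which the jaws open and shut (so a half turn about z gives the same grasp; the last joint's range is limited). The gripper opens to 92 mm and grips with 3 to 60 N. Pads are 19 mm wide; open, the fingers measure 130 mm over their backs; the gripper's body (75 mm by 190 mm) begins 47 mm behind the grasp point.
Start: joints at [1.014, 0.342, 1.524, -0, 1.275, -0.146], TCP at [209.642, 481.345, 248.741] pointing down, gripper open.
Joint ranges: [-2.53, 2.53], [-0.77, 2.02], [0.04, 2.7], [-1, 4.14], [0.28, 2.66], [-3.11, 3.11]. Speed limits (rad/s): [2.57, 2.57, 3.14, 3.14, 3.14, 3.14].

## Interface

Orientations are given as [roll, pitch, yaw] about the fixed x, y, z axes, in that order (R = Rz(yaw) Ry(pitch) Rx(roll)).
In Python, from plant import get_obs, capture, close_job, nose_length gives the robot as it stands.
- The arm moves only by the tool step_arm, never from a script. Its argument "increments" is text: rows parted by semicolons, each of 7 numbers parted by spaces: the turn, a rotation vector about the tool's x, y, z in rad, then the shift along the tool's x, y, z in mm, then the opening, from -1 (shut) to 1 (fully open). A call has 1 to 20 rows; each row is the pose to reach, as a shift and turn from the pose commanded when the call began, along the tool's axes at that moment; what a row does not reach only later rows make up. A row lasts 1/8 s, in which the tool goes at most 62.5 mm and 10.7 degrees, less where a joint would pass 70% of its speed; a pose out of reach is approached as far as the arm can. A call with a gripper value outside its range is refused whole. The fingers move at their own pace and stop on an object; the grip force is fixed at half the most. Time passes only in rows, so rows that repeat a pose let the fingers close. It gives the time, the measured TCP pose, the force and the opening at its end, in the units of the state.
- get_obs(): the state, without advancing time (a new reading comes with each control period).
- capture(name): name is "scene" or "top" or "wrist"; returns a dict with "frame" (400x640x3 uint8, red, green, blue), "K" (3x3 intrinsics, pixels), "extrinsics" (4x4, takes a point from world to camera coordinates); the wrist camera has in their place "tool_from_camera" (4x4, takes a point from camera to tool coordinates, whose origin is the TCP and whose axes are the flange's). Camera axes: x right, y down, z forward; pixel columns grow to the right and rows downward; lengths in mm; the calibration is good to about 2 mm. A picture is of the moment at which its call begins: read the wrist's pose just before it. There is no depth.
- close_job(): hands the job in, once; it reports no verdict.
The state is a dict: "time": time; "joint_positions": joint angles; "dq": joint speeds; "tau": joint torques, N m; "tool_pos": TCP position; "tcp_rot": TCP orientation; "contact_force": force on the tool from outside, world axes, zero at the start; "moment": the same for the moment, N m; "grip_width": finger opening in mm.
Only numpy, scipy, OpenCV 4.12 (cv2) and the standard library are available. Lean on these libraries where they do the work, as an engineer would, in place of code of your own. Each camera call takes 0.05 s, during which the arm holds its last target.

## Task

A copper blank has jammed crosswise under the clear cover of the shear's discharge chute. Take the wooden-handled push rod from its rest, slide its white head in at the chute's lower end and push the blank back up until it lies wholly on the black rubber-lined plate above the cover, then lay the rod back in its rest. Then pick up the blank and lower it into the red tray, letting go only once it is down in the tray so that it lies flat; leave the jars, tools and finished blanks where they are.

Things in the scene. Friction and masses are not known exactly. Their poses are not given: they have to be found in the camera images.
- chute: Sloping aluminium discharge chute of the green bench shear, fixed. Origin: middle of its floor at the open lower end (outlet), 135 mm above the bench; y runs up the floor (18 deg slope) to the shear, x across, z square to the floor. Inside width 40 mm from y = 0 to 50 mm, flaring to 112 mm at y = 93 mm, then 112 mm to y = 290 mm. Smooth floor: a blank slides back down it. Walls 34 mm high below y = 120 mm, 12 mm above.
- cover: Clear 4 mm thick cover fixed over the chute; x and y axes as the chute's. Origin: middle of its upper lip's underside, at chute y = 120 mm and 34 mm above the chute's floor. It bridges the chute from chute y = 4 to 120 mm; the blank is jammed beneath it. The chute's lower end is open for a rod, and the bench before it is clear for holding a rod in line with the chute, except for the low bin.
- liner: Black rubber-lined plate above the cover in one plane with the chute's floor, open on top; a blank stays where it is left on it. Push it well up, to leave room for fingers between it and the cover. Origin: middle of its lower edge (chute y = 135 mm), x and y axes as the chute's; it reaches 155 mm up and is 112 mm wide. The shear, up to 620 mm tall, begins 165 mm up from here.
- blank_center (a point): Centre of the jammed copper blank, a loose flat bar 80 x 25 x 8 mm, about 140 g; x along its length, y along its width, z through its thickness. Within the first half second it has come to rest flat on the chute floor, across the chute but skewed up to about 15 deg either way, ends wedged on the flaring walls, its centre 83 to 88 mm up the chute. A push of 1 to 5 N up the chute frees it.
- rod_grip (a point): Middle of the push rod's handle, on its axis: where to hold it. x points to the head, z up as it lies. About 150 g, balanced some 30 mm ahead of here. Flat-sided wooden handle 24 mm wide (y), 26 mm high (z), from x = -95 to 50 mm; then a 10 mm round steel shaft; then a white flat-faced head 26 mm wide, 20 mm high, front face at x = 220 mm. At the start it lies level, 45 mm above the bench.
- rod_tip (a point): Centre of the front face of the rod's white head; same axes as rod_grip.
- rest: Dark wooden rod rest, fixed, with two open-topped forks. Origin on the bench below the handle's middle when the rod is home (rod_grip 45 mm above it); x along the rod to its head, z up. Fork at x = -55 mm carries the handle (seat 32 mm high, gap 40 mm wide, cheeks to 46 mm); fork at x = 125 mm carries the shaft (seat 40 mm, gap 36 mm, cheeks to 54 mm).
- bin: Grey bin fixed on the bench under the outlet, 130 x 125 x 45 mm, origin under its middle; two finished blanks lie in it. A rod held in line with the chute passes over it.
- red_tray_in (a point): Middle of the inner floor of the red tray, fixed: 115 (x) x 140 (y) x 22 mm outside, walls and floor 4 mm, empty, open on top. It stands left or right of the robot; a blue tray of the same size, with enamelled tiles in it, stands on the other side.
- finished_a_center (a point): Centre of a finished blank lying in the grey bin; leave it alone.
- finished_b_center (a point): Centre of the other finished blank lying in the grey bin; leave it alone.
- jar_a: Small enamel jar, 52 mm wide and 55 mm high, origin under its base; leave it alone.
- jar_b: Another such jar; leave it alone.
- brush: Brush lying on the bench; leave it alone.
- file: Flat file with a blue handle lying on the bench, about 230 mm long; leave it alone.
Things that resemble listed ones, but are neither listed nor needed, are in the scene too. Of the things like the part that bears red_tray_in, leave any that is pink; of the rest the larger one is meant.

How it is judged:
By the outcome, as a careful person would: the job done as asked, in the order asked, and still so for the second after the job is handed in, with the robot touching nothing.
It also fails if it takes over 64 s, if anything falls off the work surface, if the arm or the gripper's body presses on something with over 40 N, if the wrist force passes 120 N, or if a joint passes its speed limit or range.

## Working session

There is one attempt and no reset: what is moved stays moved. The work goes in short steps, Python scripts to look and compute and a tool call to move; the robot and the scene stay as the last step left them, time stands still between calls to the robot, and variables do not carry over. Pictures are saved under pics/ and viewed, and the job is handed in when it is done.

Besides the shell and the picture viewer there is one more tool, called after "Request:" as name(argument=value, ...) on one line, values as JSON. step_arm: Moves the arm, as the interface text tells. Its arguments: {"type":"object","properties":{"increments":{"type":"string"}},"required":["increments"]}

```bash
ls; mkdir -p pics
python3 - <<'E'
from plant import get_obs, capture, nose_length
import cv2,numpy as np
print(get_obs(), nose_length if not callable(nose_length) else nose_length())
import pickle
for n in ["scene","top","wrist"]:
    c=capture(n); cv2.imwrite(f"pics/{n}0.png",cv2.cvtColor(c["frame"],cv2.COLOR_RGB2BGR))
    pickle.dump(c,open(f"{n}0.pkl","wb"))
    print(n,{k:np.round(v,3).tolist() for k,v in c.items() if k!="frame"})
E
```

```text
pics
{'time': 0.0, 'joint_positions': array([ 1.01399523e+00,  3.42646500e-01,  1.52503197e+00, -2.85943275e-05,
        1.27541706e+00, -1.45980353e-01]), 'dq': array([-1.04653594e-03,  5.48168683e-04, -5.83170201e-04,  1.73622680e-03,
       -6.14869201e-04, -8.04255416e-05]), 'tau': array([-6.49117883e-04, -4.31246638e+01, -2.44216383e+01,  7.16448203e-02,
        5.60732873e-02, -1.50401779e-04]), 'tool_pos': array([209.4348207 , 480.99239404, 248.07929047]), 'tcp_rot': array([-3.14010178e+00, -1.91560675e-04,  2.73078011e+00]), 'contact_force': array([ 0.07467234, -0.10030121, -0.55338922]), 'moment': array([-0.00691385, -0.01885978, -0.01889425]), 'grip_width': 91.76238568868142} 22.0
scene {'K': [[441.278, 0.0, 318.239], [0.0, 441.278, 197.977], [0.0, 0.0, 1.0]], 'extrinsics': [[-0.247, 0.969, -0.012, 162.53], [0.797, 0.196, -0.571, -341.342], [-0.551, -0.15, -0.821, 1705.849], [0.0, 0.0, 0.0, 1.0]]}
top {'K': [[404.064, 0.0, 317.809], [0.0, 404.064, 200.487], [0.0, 0.0, 1.0]], 'extrinsics': [[0.026, -0.999, -0.024, -24.544], [-0.996, -0.024, -0.087, 544.123], [0.087, 0.026, -0.996, 1193.583], [0.0, 0.0, 0.0, 1.0]]}
wrist {'K': [[347.303, 0.0, 319.83], [0.0, 347.303, 195.919], [0.0, 0.0, 1.0]], 'tool_from_camera': [[0.0, -0.965, -0.262, 70.652], [1.0, 0.0, -0.0, -0.169], [0.0, -0.262, 0.965, -134.859], [0.0, 0.0, 0.0, 1.0]]}
```

View pics/scene0.png

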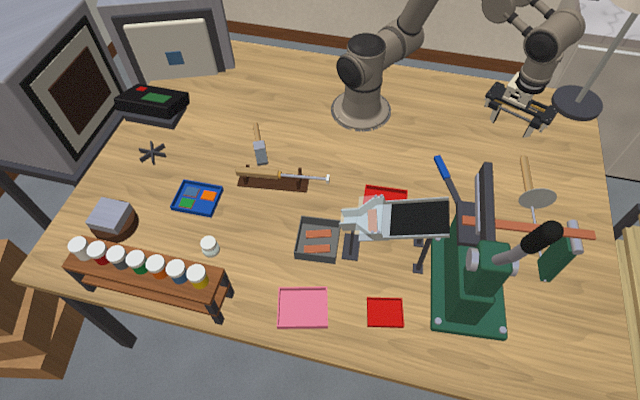

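View pics/top0.png

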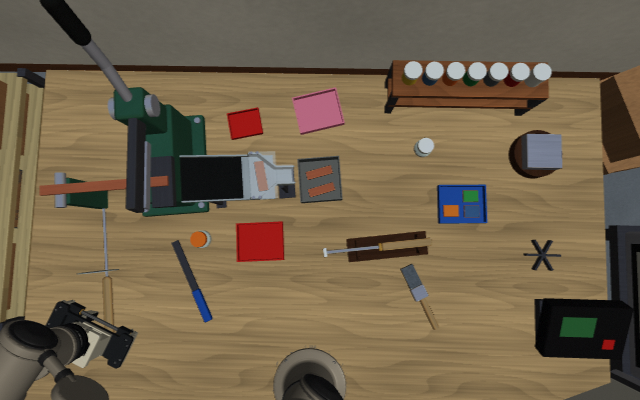

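View pics/wrist0.png

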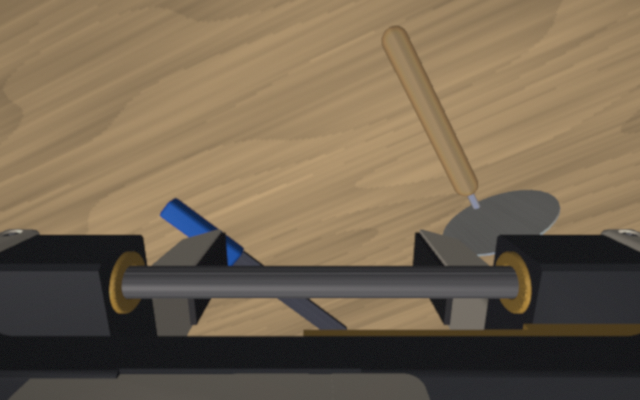

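The top view shows three candidates for the red tray: a large red one at (260,242), a small red one at (245,123) and a pink one at (318,111). By the description it is the large red one. Possible push rods are the item in the rest (375,246), the brush (420,295), the trowel (106,290) and the file (192,280). I choose the one in the dark rest, handle at about (405,244) and white head at about (326,252). The jammed blank is at (262,177), and the finished blanks are in the bin at (320,173) and (321,190).

```bash
cat > h.py <<'E'
import numpy as np,cv2,pickle
from scipy.spatial.transform import Rotation as R
def load(n): return pickle.load(open(n+".pkl","rb"))
def save(n,tag):
    from plant import get_obs,capture
    o=get_obs(); c=capture(n); c["obs"]=o
    if n=="wrist":
        T=np.eye(4);T[:3,:3]=R.from_euler("xyz",o["tcp_rot"]).as_matrix();T[:3,3]=o["tool_pos"]
        c["extrinsics"]=np.linalg.inv(T@c["tool_from_camera"])
    pickle.dump(c,open(n+tag+".pkl","wb"))
    cv2.imwrite(f"pics/{n}{tag}.png",c["frame"][:,:,::-1]); return c
def proj(c,P):
    E=c["extrinsics"];p=np.atleast_2d(P)@E[:3,:3].T+E[:3,3];p=p@c["K"].T;return p[:,:2]/p[:,2:]
def ray(c,u,v):
    E=c["extrinsics"];o=-E[:3,:3].T@E[:3,3];d=E[:3,:3].T@np.linalg.inv(c["K"])@np.array([u,v,1.]);return o,d/np.linalg.norm(d)
def atz(c,u,v,z):
    o,d=ray(c,u,v);return o+d*(z-o[2])/d[2]
def tri(obs):
    A=np.zeros((3,3));b=np.zeros(3)
    for c,u,v in obs:
        o,d=ray(c,u,v);M=np.eye(3)-np.outer(d,d);A+=M;b+=M@o
    return np.linalg.solve(A,b)
def crop(c,name,x0,y0,x1,y1,s):
    im=c["frame"][y0:y1,x0:x1,::-1];im=cv2.resize(im,None,fx=s,fy=s,interpolation=cv2.INTER_CUBIC);cv2.imwrite("pics/"+name,im)
E
python3 - <<'E'
from h import *
t=load("top0");s=load("scene0")
crop(t,"t_rod.png",315,225,435,270,6.5)
crop(t,"t_chute.png",170,140,350,265,4.4)
crop(s,"s_chute.png",320,175,480,275,5)
crop(s,"s_rod.png",230,155,340,200,7)
E
```

```text
(no output)
```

View pics/t_rod.png

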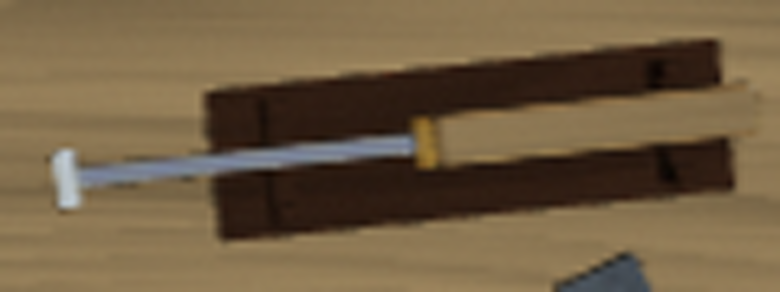

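View pics/t_chute.png

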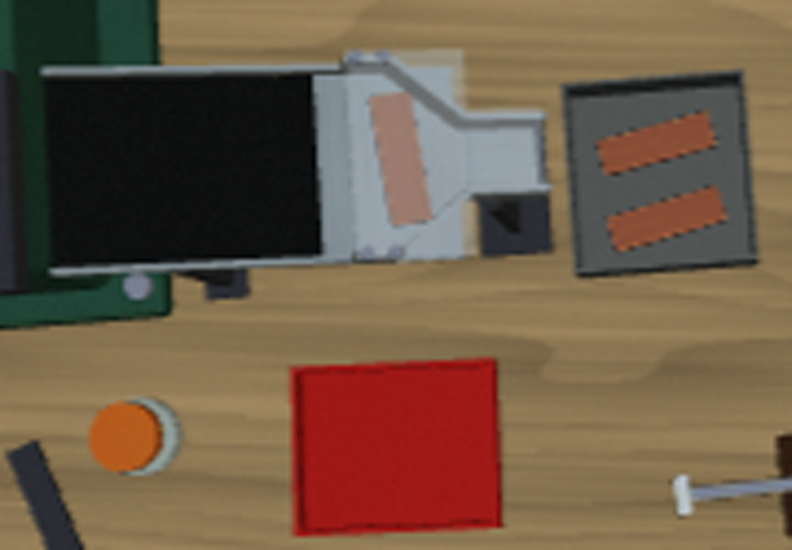

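View pics/s_chute.png

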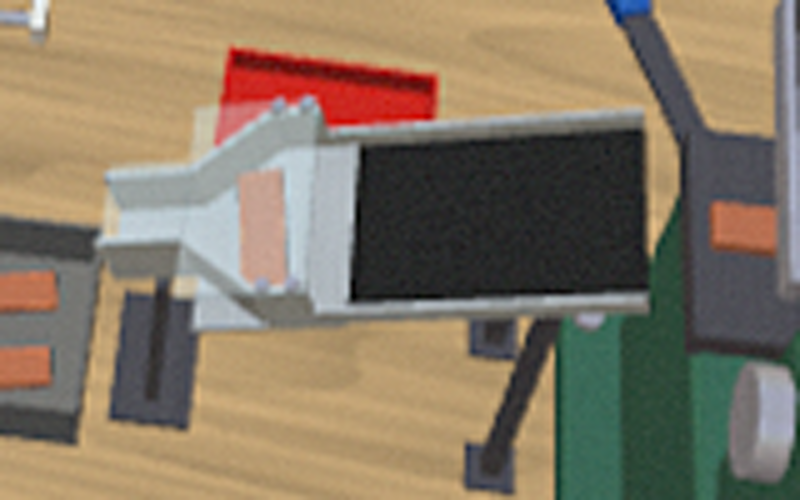

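View pics/s_rod.png

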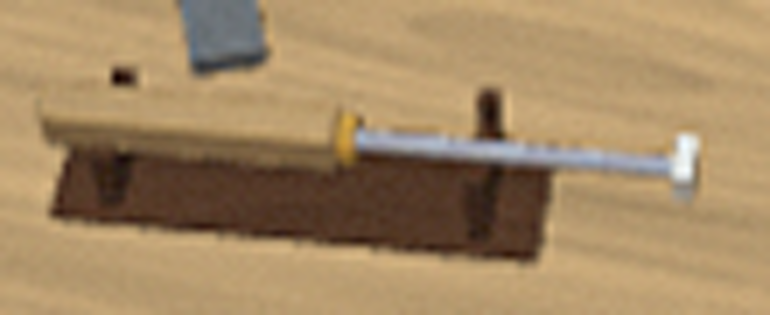

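```bash
cat >> h.py <<'E'
def chuteT(p):
    x,y,yaw=p;T=np.eye(4);T[:3,:3]=(R.from_euler("z",yaw)*R.from_euler("x",np.deg2rad(18))).as_matrix();T[:3,3]=[x,y,135];return T
def ap(T,P): return np.atleast_2d(P)@T[:3,:3].T+T[:3,3]
E
python3 - <<'E'
from h import *
from scipy.optimize import least_squares
t=load("top0");s=load("scene0")
for c in(t,s): print("cam",ray(c,320,200)[0])
tc=lambda u,v:(170+u/4.4,140+v/4.4); sc=lambda u,v:(320+u/5,175+v/5)
ob=[(t,tc(313,75),(56,135,0)),(t,tc(322,255),(-56,135,0)),(t,tc(46,77),(56,290,0)),(t,tc(52,265),(-56,290,0)),
(s,sc(358,148),(-56,135,0)),(s,sc(641,128),(-56,290,0))]
f=lambda p:np.concatenate([(proj(c,ap(chuteT(p),P))[0]-uv) for c,uv,P in ob])
r=least_squares(f,[500,100,0]);print("chute",r.x,r.fun.round(1).reshape(-1,2).tolist())
p=r.x
# overlay
T=chuteT(p)
segs=[[(-20,0,0),(-20,50,0),(-56,93,0),(-56,290,0),(56,290,0),(56,93,0),(20,50,0),(20,0,0),(-20,0,0)],[(-56,135,0),(56,135,0)],[(-56,120,34),(56,120,34)],[(-20,0,34),(-20,50,34),(-56,93,34),(-56,120,34)],[(20,0,34),(20,50,34),(56,93,34),(56,120,34)]]
for c,n,b,sx in((t,"ot",(170,140,350,265),4.4),(s,"os",(320,175,480,275),5)):
    im=cv2.resize(c["frame"][b[1]:b[3],b[0]:b[2],::-1],None,fx=sx,fy=sx,interpolation=cv2.INTER_CUBIC)
    for g in segs:
        q=(proj(c,ap(T,np.array(g,float)))-b[:2]+.5)*sx
        cv2.polylines(im,[q.round().astype(int)],False,(0,255,0),1)
    cv2.imwrite(f"pics/{n}.png",im)
# rod
tr=lambda u,v:(315+u/6.5,225+v/6.5); sr=lambda u,v:(230+u/7,155+v/7)
def rT(p):
    T=np.eye(4);T[:3,:3]=R.from_euler("z",p[2]).as_matrix();T[:3,3]=[p[0],p[1],45];return T
ob2=[(t,tr(436,116),(50,-12,13)),(t,tr(440,168),(50,12,13)) ,(t,tr(58,150),(220,-13,10)),(t,tr(60,208),(220,13,10)),(t,tr(757,85),(-95,-12,13)),(t,tr(757,130),(-95,12,13)),
(s,sr(685,165),(215,0,0)),(s,sr(358,135),(50,0,0))]
g=lambda p:np.concatenate([(proj(c,ap(rT(p),P))[0]-uv) for c,uv,P in ob2])
r=least_squares(g,[300,-100,1.6]);print("rod",r.x,r.fun.round(1).reshape(-1,2).tolist(),"tip",ap(rT(r.x),(220,0,0)))
# tray corners z=22 outer, top view
for u,v in((292,368),(495,360),(502,526),(298,535)): print(atz(t,*tc(u,v),22).round(1))
E
```

```text
cam [ 439.27032971  -42.94735566 1235.51986634]
cam [1252.8090357   165.81464198 1206.5756765 ]
chute [6.00361138e+02 5.92435765e+01 9.53968199e-02] [[0.2, -0.5], [0.3, 0.3], [-0.4, -0.4], [-0.1, 0.4], [-0.4, -0.4], [0.3, 0.3]]
rod [ 418.10899236 -249.2122639     1.70011098] [[-0.9, -0.1], [-0.5, 0.2], [-1.3, 0.3], [-0.7, 0.4], [-0.1, -0.5], [0.9, 0.9], [-0.3, 0.3], [-2.8, 0.2]] tip [[389.73899278 -31.04915262  45.        ]]
[468.7 232.9  22. ]
[477.7  93.7  22. ]
[365.5  85.2  22. ]
[355.6 223.9  22. ]
```

View pics/ot.png

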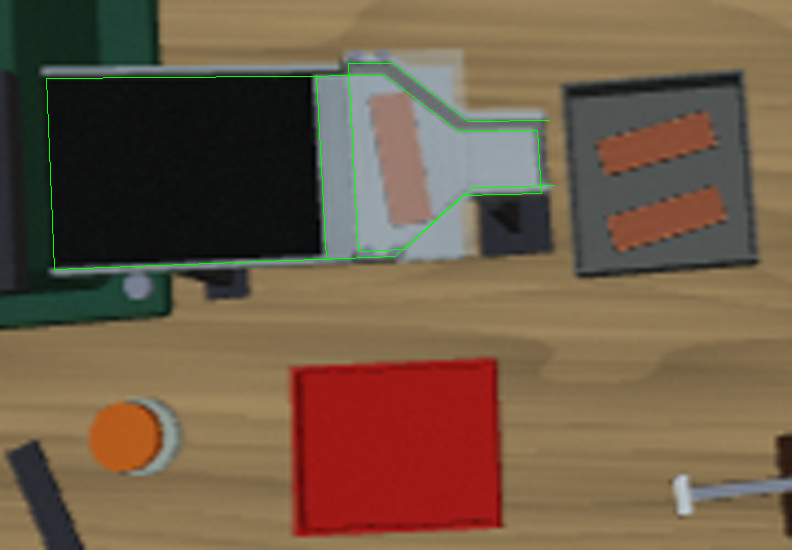

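View pics/os.png

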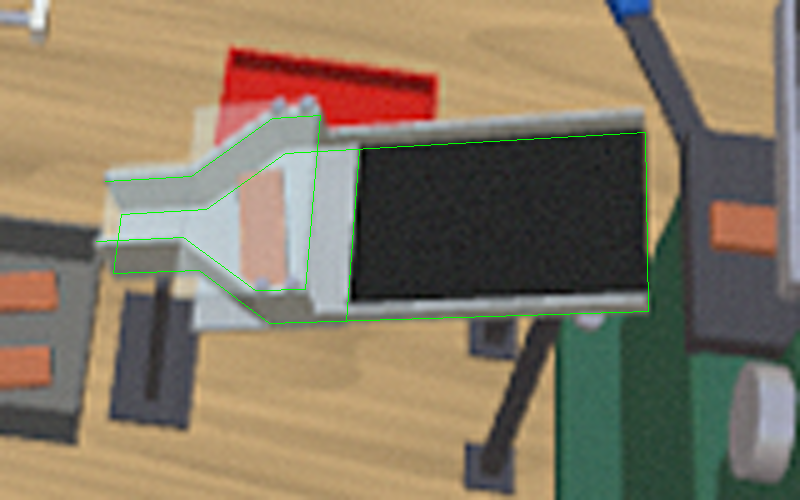

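The fitted outlines lie on the chute in both views, which gives its pose. In the crops the white head is at crop px (65,178), the collar at (425,143) and the large red tray centre at about (397,447). Next I go above the rod for a close look.

```bash
cat >> h.py <<'E'
import json,os
def led():
    d=json.load(open("led.json"));return np.array(d["R"]),np.array(d["p"])
def setled(Rm,p): json.dump(dict(R=np.array(Rm).tolist(),p=np.array(p).tolist()),open("led.json","w"))
def rows(targets,nr=3,ns=1,update=True):
    """targets: list of (R,p,grip,n)"""
    R0,p0=led();out=[];pr,pp=R0,p0
    for Rm,p,g,n in targets:
        rv=R.from_matrix(R0.T@Rm).as_rotvec().round(nr);sh=(R0.T@(np.array(p)-p0)).round(ns)
        print("row x%d: "%n," ".join(f"{v+0:g}" for v in rv)," "," ".join(f"{v+0:g}" for v in sh),g, "| dist %.0f rot %.1f"%(np.linalg.norm(np.array(p)-pp),np.rad2deg(np.linalg.norm(R.from_matrix(pr.T@Rm).as_rotvec()))))
        pr,pp=Rm,np.array(p)
    if update: setled(R0@R.from_rotvec(rv).as_matrix(),p0+R0@sh)
def down(yaw): return (R.from_euler("z",yaw)*R.from_euler("x",np.pi)).as_matrix()
def chk():
    from plant import get_obs
    o=get_obs();R0,p0=led();Rm=R.from_euler("xyz",o["tcp_rot"]).as_matrix()
    print("t",o["time"],"pos",o["tool_pos"].round(1),"dp",(o["tool_pos"]-p0).round(1),"drot",R.from_matrix(R0.T@Rm).as_rotvec().round(3),"F",o["contact_force"].round(1),"M",o["moment"].round(2),"w",round(o["grip_width"],1),"q",o["joint_positions"].round(2))
E
python3 - <<'E'
from h import *
setled(down(2.7308),[209.642,481.345,248.741])
rows([(down(2.2),(440,100,250),0.1,7),(down(1.70),(418,-249,180),0.1,7)])
t=load("top0")
for u,v in((410,265),(425,297),(436,328),(298,158),(342,203)): print(atz(t,u,v,20).round(0))
E
```

```text
row x7:  0 0 0.531   -363.5 -257.6 -1.3 0.1 | dist 446 rot 30.4
row x7:  0 0 1.031   -482.7 -586.4 68.7 0.1 | dist 357 rot 28.6
[ 360. -289.   20.]
[ 268. -333.   20.]
[ 180. -366.   20.]
[674.  53.  20.]
[539. -84.  20.]
```

Request:
step_arm(increments="0 0 0.531 -363.5 -257.6 -1.3 0.1;0 0 0.531 -363.5 -257.6 -1.3 0.1;0 0 0.531 -363.5 -257.6 -1.3 0.1;0 0 0.531 -363.5 -257.6 -1.3 0.1;0 0 0.531 -363.5 -257.6 -1.3 0.1;0 0 0.531 -363.5 -257.6 -1.3 0.1;0 0 0.531 -363.5 -257.6 -1.3 0.1;0 0 0.531 -363.5 -257.6 -1.3 0.1;0 0 1.031 -482.7 -586.4 68.7 0.1;0 0 1.031 -482.7 -586.4 68.7 0.1;0 0 1.031 -482.7 -586.4 68.7 0.1;0 0 1.031 -482.7 -586.4 68.7 0.1;0 0 1.031 -482.7 -586.4 68.7 0.1;0 0 1.031 -482.7 -586.4 68.7 0.1;0 0 1.031 -482.7 -586.4 68.7 0.1;0 0 1.031 -482.7 -586.4 68.7 0.1;0 0 1.031 -482.7 -586.4 68.7 0.1;0 0 1.031 -482.7 -586.4 68.7 0.1")

```text
time: 2.4
tool_pos: [418.4, -248.0, 180.4]
tcp_rot: [3.141, 0.0, 1.702]
contact_force: [-0.4, -0.1, -0.2]
grip_width: 50.3
```

Run:
```python
from h import *
chk()
c=save("wrist","1")
p=(418.1,-249.2,1.700)
T=np.eye(4);T[:3,:3]=R.from_euler("z",p[2]).as_matrix();T[:3,3]=[p[0],p[1],45]
im=c["frame"][:,:,::-1].copy()
for g in([(-95,-12,13),(50,-12,13),(50,12,13),(-95,12,13),(-95,-12,13)],[(215,-13,10),(220,-13,10),(220,13,10),(215,13,10)],[(0,-12,13),(0,12,13)]):
    cv2.polylines(im,[proj(c,ap(T,np.array(g,float))).round().astype(int)],False,(0,255,0),1)
cv2.imwrite("pics/w1o.png",im)
t=save("top","1")
```

```text
t 2.4 pos [ 418.4 -248.   180.4] dp [0.4 1.1 0.3] drot [-0.001 -0.    -0.002] F [-0.4 -0.1 -0.2] M [-0.11  0.05  0.01] w 50.3 q [-0.69  0.34  1.73  0.    1.07 -0.82]
```

View pics/w1o.png

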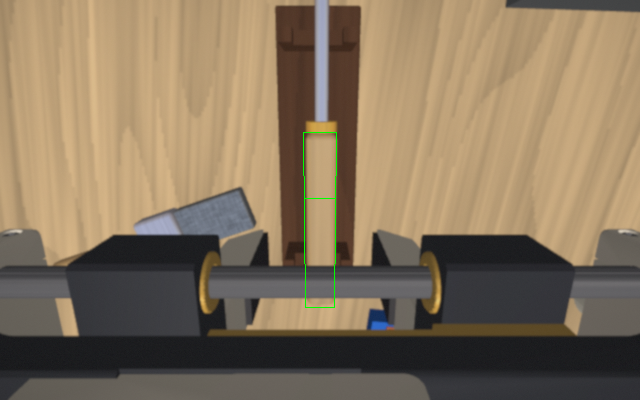

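The rod outline lies on the handle: in the image the handle spans columns 304–337 and the collar is at row 127. I descend and grip.

Run:
```python
from h import *
rows([(down(1.70),(418,-249,49),0.1,5),(down(1.70),(418,-249,49),-1,6)])
```

```text
row x5:  0 0 0   0 0 131 0.1 | dist 131 rot 0.0
row x6:  0 0 0   0 0 131 -1 | dist 0 rot 0.0
```

Request:
step_arm(increments="0 0 0 0 0 60 0.1;0 0 0 0 0 105 0.1;0 0 0 0 0 131 0.1;0 0 0 0 0 131 0.1;0 0 0 0 0 131 -1;0 0 0 0 0 131 -1;0 0 0 0 0 131 -1;0 0 0 0 0 131 -1;0 0 0 0 0 131 -1;0 0 0 0 0 131 -1")

```text
time: 3.75
tool_pos: [418.5, -249.4, 49.9]
tcp_rot: [3.14, 0.001, 1.699]
contact_force: [-1.2, 1.2, 7.0]
grip_width: 23.8
```

Run:
```python
from h import *
chk()
# next: lift
rows([(down(1.70),(418,-249,150),-1,5)])
```

```text
t 3.75 pos [ 418.5 -249.4   49.9] dp [ 0.5 -0.4  0.9] drot [-0.001 -0.001  0.   ] F [-1.2  1.2  7. ] M [-0.03  0.11 -0.15] w 23.8 q [-0.69  0.54  1.86  0.    0.74 -0.82]
row x5:  0 0 0   0 0 -101 -1 | dist 101 rot 0.0
```

```bash
cat >> h.py <<'E'
CH=(600.36,59.24,0.0954)
def push(yg,x=0,z=18):
    T=chuteT(CH);Rm=T[:3,:3]@np.array([[0,1,0],[1,0,0],[0,0,-1.]]);return Rm,ap(T,(x,yg,z))[0]
E
python3 - <<'E'
from h import *
setled(down(1.70),(418,-249,49))
Rm,p=push(-265);print(p)
rows([(down(1.70),(418,-249,150),-1,4),(Rm,p+[0,0,60],-1,7),(Rm,p,-1,4)])
E
```

```text
[ 624.89704495 -197.18097718   70.22951378]
row x4:  0 0 0   0 0 -101 -1 | dist 101 rot 0.0
row x7:  -0.005 0.314 0.034   24.7 211.8 -81.2 -1 | dist 214 rot 18.1
row x4:  -0.005 0.314 0.034   24.7 211.8 -21.2 -1 | dist 60 rot 0.0
```

Request:
step_arm(increments="0 0 0 0 0 -35 -1;0 0 0 0 0 -70 -1;0 0 0 0 0 -101 -1;-0.001 0.063 0.007 5 42 -97 -1;-0.002 0.126 0.014 10 85 -93 -1;-0.003 0.188 0.02 15 127 -89 -1;-0.004 0.251 0.027 20 170 -85 -1;-0.005 0.314 0.034 24.7 211.8 -81.2 -1;-0.005 0.314 0.034 24.7 211.8 -81.2 -1;-0.005 0.314 0.034 24.7 211.8 -50 -1;-0.005 0.314 0.034 24.7 211.8 -21.2 -1;-0.005 0.314 0.034 24.7 211.8 -21.2 -1;-0.005 0.314 0.034 24.7 211.8 -21.2 -1")

```text
time: 5.38
tool_pos: [625.0, -197.7, 71.6]
tcp_rot: [3.141, -0.313, 1.666]
contact_force: [1.1, 0.1, -1.3]
grip_width: 23.7
```

Run:
```python
from h import *
chk()
T=chuteT(CH)
t=save("top","2");s=save("scene","2");w=save("wrist","2")
crop(t,"t2.png",250,130,410,230,5);crop(s,"s2.png",250,150,410,270,5)
tip=ap(T,[(0,-45,13),(13,-45,23),(-13,-45,23)])
print(proj(t,tip),proj(s,tip))
```

```text
t 5.375 pos [ 625.  -197.7   71.6] dp [ 0.1 -0.5  1.4] drot [-0.001 -0.001 -0.   ] F [ 1.1  0.1 -1.3] M [-0.44  0.06 -0.06] w 23.7 q [-0.54  0.83  1.21  0.26  1.3  -0.73]
[[308.90359952 175.02594328]
 [309.55054085 169.72591666]
 [310.1914309  179.12889185]] [[326.60748139 221.36059633]
 [324.88044985 223.3212863 ]
 [326.20000858 215.63816708]]
```

View pics/t2.png

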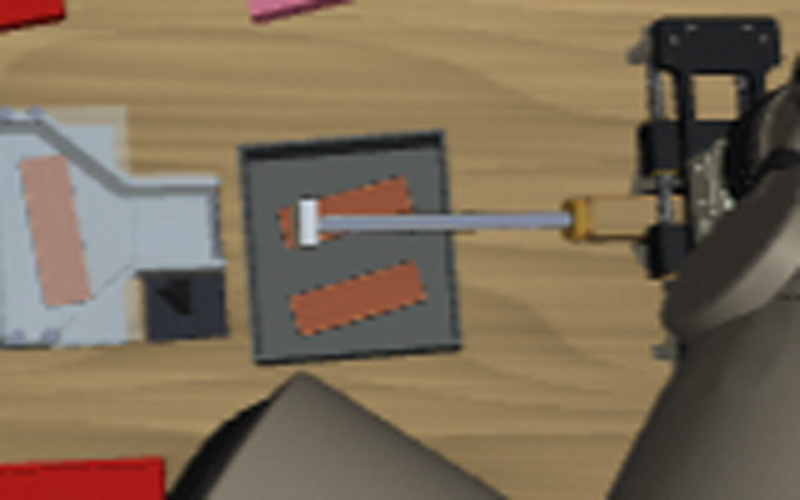

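View pics/s2.png

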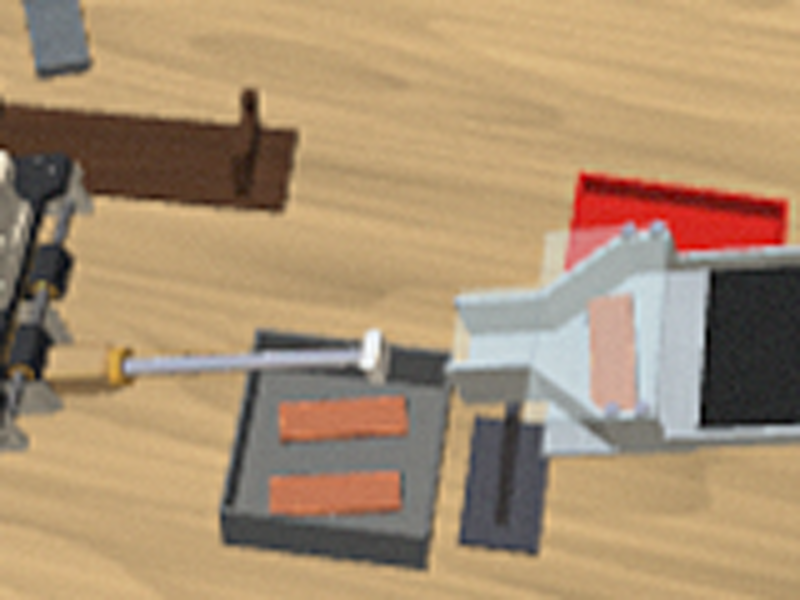

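View pics/wrist2.png

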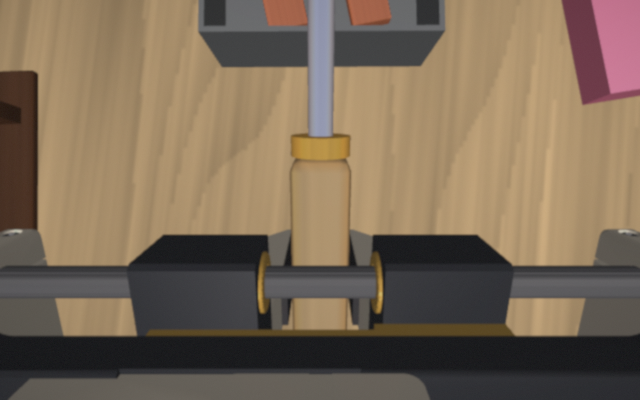

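The head is at top px (310,174) and its predicted position was (309,175), so the rod is in line with the chute. Now I insert it.

Request:
step_arm(increments="0 0 0 15 0 2 -1;0 0 0 35 0 2 -1;0 0 0 55 0 2 -1;0 0 0 75 0 2 -1;0 0 0 90 0 2 -1;0 0 0 100 0 2 -1;0 0 0 108 0 2 -1;0 0 0 116 0 2 -1;0 0 0 124 0 2 -1;0 0 0 132 0 2 -1;0 0 0 140 0 2 -1;0 0 0 148 0 2 -1;0 0 0 148 0 2 -1")

```text
time: 7.15
tool_pos: [611.5, -55.8, 114.4]
tcp_rot: [-3.142, -0.314, 1.666]
contact_force: [-0.4, -0.0, -1.6]
grip_width: 23.7
```

Run:
```python
from h import *
setled(*push(-265+148,0,16));chk()
t=save("top","3");s=save("scene","3")
crop(t,"t3.png",170,130,330,230,5)
```

```text
t 7.15 pos [611.5 -55.8 114.4] dp [0.1 0.7 0.3] drot [ 0.  0. -0.] F [-0.4 -0.  -1.6] M [-0.4   0.01 -0.03] w 23.7 q [-0.35  0.68  1.38  0.3   1.24 -0.57]
```

View pics/t3.png

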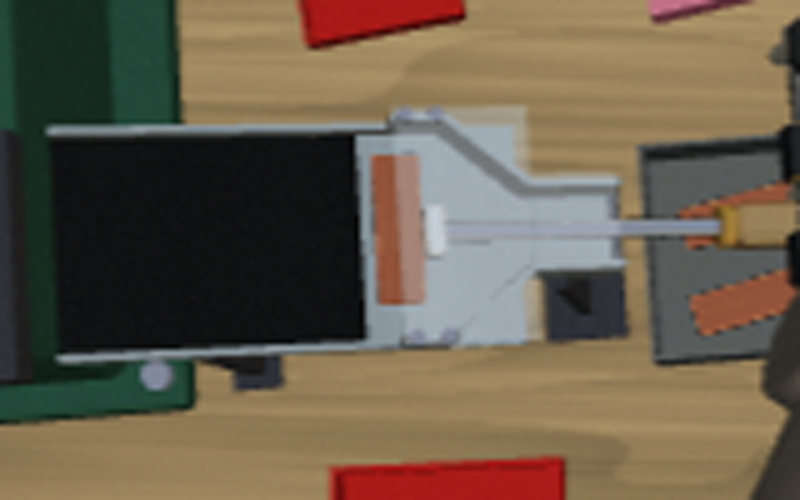

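The blank is free and square to the head, with its edges at crop x 372–425. I push it onto the liner.

Request:
step_arm(increments="0 0 0 8 0 0 -1;0 0 0 16 0 0 -1;0 0 0 24 0 0 -1;0 0 0 32 0 0 -1;0 0 0 40 0 0 -1;0 0 0 48 0 0 -1;0 0 0 56 0 0 -1;0 0 0 64 0 0 -1;0 0 0 72 0 0 -1;0 0 0 80 0 0 -1;0 0 0 84 0 0 -1;0 0 0 84 0 0 -1")

```text
time: 8.75
tool_pos: [605.0, 13.7, 137.5]
tcp_rot: [3.141, -0.298, 1.663]
contact_force: [1.8, -35.4, -14.0]
grip_width: 23.9
```

Run:
```python
from h import *
setled(*push(-265+148+84,0,16));chk()
t=save("top","4");s=save("scene","4")
crop(t,"t4.png",170,130,330,230,5);crop(s,"s4.png",320,170,480,270,5)
```

```text
t 8.75 pos [605.   13.7 137.5] dp [ 1.1 -9.4 -2.5] drot [-0.001 -0.016  0.003] F [  1.8 -35.4 -14. ] M [-6.35 -0.36  0.13] w 23.9 q [-0.24  0.62  1.42  0.3   1.22 -0.46]
```

View pics/t4.png

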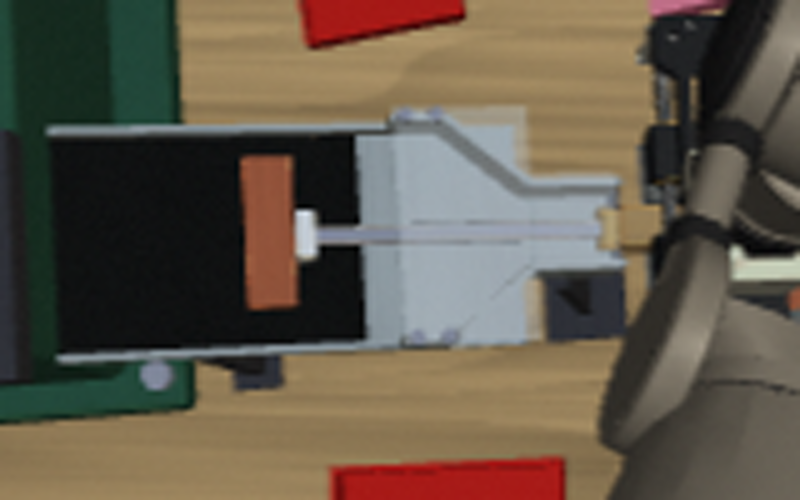

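View pics/s4.png

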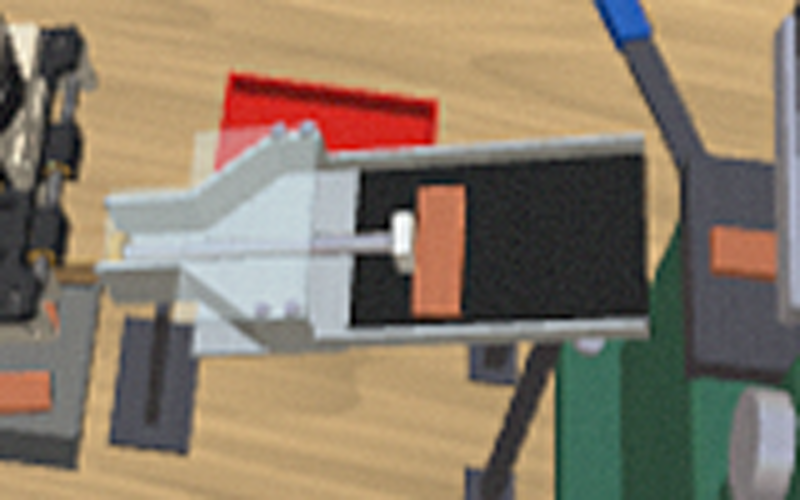

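The blank lies wholly on the liner, at crop px (270,232), with its lower edge about 31 mm above the liner's lower edge. The 35 N comes from the handle's front reaching the outlet edge, so I withdraw now.

Request:
step_arm(increments="0 0 0 -12 0 0 -1;0 0 0 -24 0 -2 -1;0 0 0 -45 0 -2 -1;0 0 0 -70 0 -2 -1;0 0 0 -95 0 -2 -1;0 0 0 -120 0 -2 -1;0 0 0 -145 0 -2 -1;0 0 0 -170 0 -2 -1;0 0 0 -195 0 -2 -1;0 0 0 -220 0 -2 -1;0 0 0 -240 0 -2 -1;0 0 0 -240 0 -2 -1;0 0 0 -240 0 -2 -1")

```text
time: 10.48
tool_pos: [625.6, -204.2, 67.9]
tcp_rot: [-3.141, -0.315, 1.666]
contact_force: [0.3, -0.5, -0.7]
grip_width: 23.9
```

Run:
```python
from h import *
setled(*push(-273,0,18));chk()
t=save("top","5");s=save("scene","5");w=save("wrist","5")
crop(t,"t5.png",170,130,420,230,3.2);crop(s,"s5.png",250,150,410,270,5)
T=chuteT(CH)
tip=ap(T,[(0,-53,13),(13,-53,23),(-13,-53,23)])
print(proj(t,tip),proj(s,tip))
```

```text
t 10.475 pos [ 625.6 -204.2   67.9] dp [0.  0.5 0.1] drot [0.    0.001 0.   ] F [ 0.3 -0.5 -0.7] M [-0.33  0.06  0.01] w 23.9 q [-0.55  0.84  1.19  0.26  1.31 -0.73]
[[311.69202792 174.96155414]
 [312.35870128 169.67216841]
 [313.00409983 179.0552479 ]] [[323.97386677 221.48532146]
 [322.21939511 223.44314816]
 [323.56690721 215.77544157]]
```

View pics/t5.png

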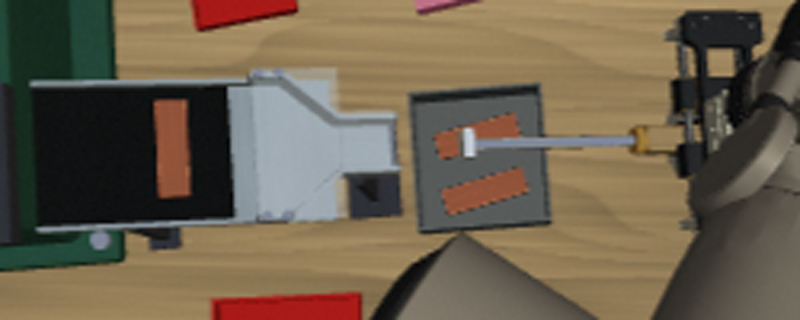

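View pics/s5.png

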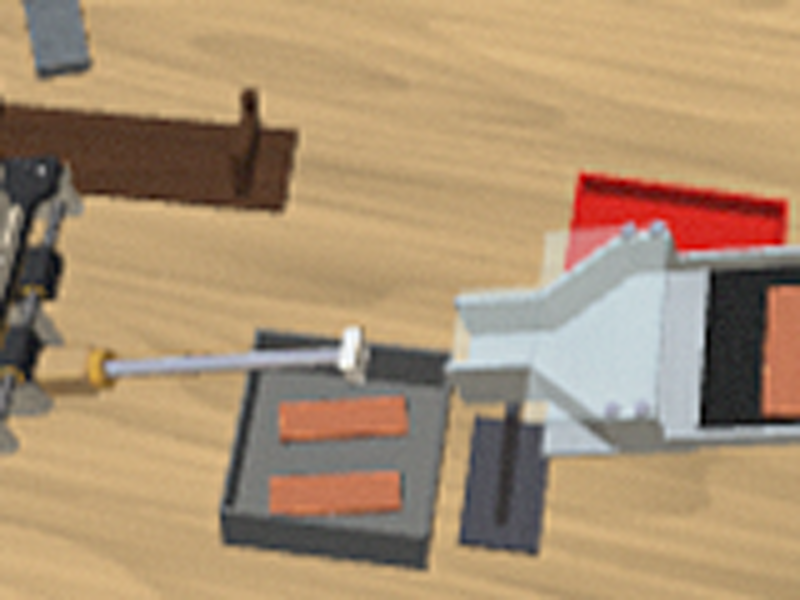

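View pics/wrist5.png

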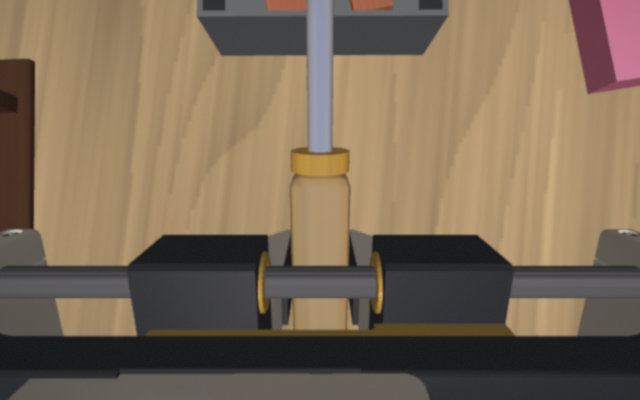

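Run:
```python
from h import *
a=[]
for n in "25":
    t=load("top"+n);s=load("scene"+n)
    for c,(x0,y0,x1,y1) in((t,(303,160,343,190)),(s,(305,208,345,238))):
        a.append(cv2.resize(c["frame"][y0:y1,x0:x1,::-1],None,fx=10,fy=10,interpolation=cv2.INTER_CUBIC))
cv2.imwrite("pics/head.png",np.vstack([np.hstack(a[:2]),np.hstack(a[2:])]))
```

```text
(no output)
```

View pics/head.png

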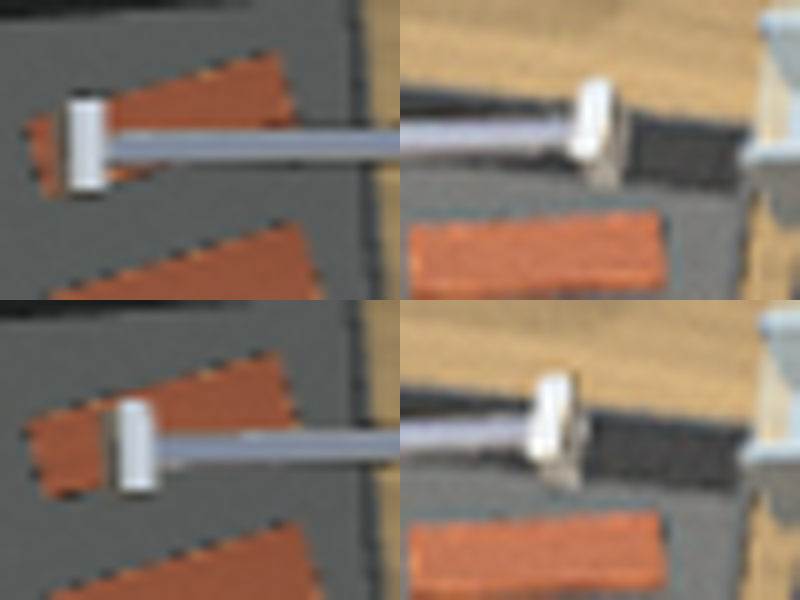

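Run:
```python
from h import *
T=chuteT(CH);Ti=np.linalg.inv(T)
for n,tu,su in(("2",(309.7,174.5),(325.5,219.8)),("5",(314.8,174.7),(321.3,219.5))):
    t=load("top"+n);s=load("scene"+n);P=tri([(t,tu[0]-.5,tu[1]-.5),(s,su[0]-.5,su[1]-.5)]);print(P.round(1),ap(Ti,P).round(1))
# collar in wrist: edges
for n,r in(("2",(135,158)),("5",(150,174))):
    w=load("wrist"+n);print([w["tool_from_camera"][:3,:3]@np.linalg.inv(w["K"])@[320,v,1] for v in r])
```

```text
[606.2   9.8 145.6] [[  1.1 -44.   25.5]]
[606.3  -3.2 142.3] [[ -0.1 -57.4  26.4]]
[array([-9.31650360e-02, -3.95184152e-04,  1.01098340e+00]), array([-1.57068660e-01, -3.87106464e-04,  9.93604541e-01])]
[array([-1.34840641e-01, -3.89598607e-04,  9.99649452e-01]), array([-2.01522696e-01, -3.81224916e-04,  9.81515036e-01])]
```

Run:
```python
from h import *
Rm,p=led()
rows([(Rm,p+[0,0,70],-1,4),(down(1.70),(417.4,-244,120),-1,8),(down(1.70),(417.4,-244,85),-1,4)])
```

```text
row x4:  0 0 0   21.6 0 -66.6 -1 | dist 70 rot 0.0
row x8:  0.005 -0.314 -0.034   -2.1 -211 -55.6 -1 | dist 213 rot 18.1
row x4:  0.005 -0.314 -0.034   -13 -211 -22.3 -1 | dist 35 rot 0.0
```

Request:
step_arm(increments="0 0 0 8 0 -25 -1;0 0 0 15 0 -48 -1;0 0 0 21.6 0 -66.6 -1;0.001 -0.063 -0.007 17 -42 -64 -1;0.002 -0.126 -0.014 12 -84 -62 -1;0.003 -0.188 -0.02 7 -127 -60 -1;0.004 -0.251 -0.027 2.5 -169 -58 -1;0.005 -0.314 -0.034 -2.1 -211 -55.6 -1;0.005 -0.314 -0.034 -2.1 -211 -55.6 -1;0.005 -0.314 -0.034 -8 -211 -38 -1;0.005 -0.314 -0.034 -13 -211 -22.3 -1;0.005 -0.314 -0.034 -13 -211 -22.3 -1;0.005 -0.314 -0.034 -13 -211 -22.3 -1")

```text
time: 12.25
tool_pos: [418.2, -244.2, 85.6]
tcp_rot: [3.141, 0.001, 1.7]
contact_force: [-0.3, -0.6, -1.8]
grip_width: 23.8
```

Run:
```python
from h import *
chk()
t=save("top","6");s=save("scene","6");w=save("wrist","6")
a=cv2.resize(t["frame"][225:275,310:440,::-1],None,fx=6,fy=6,interpolation=cv2.INTER_CUBIC)
b=cv2.resize(s["frame"][150:200,220:350,::-1],None,fx=6,fy=6,interpolation=cv2.INTER_CUBIC)
cv2.imwrite("pics/six.png",np.vstack([a,b]))
```

```text
t 12.25 pos [ 418.2 -244.2   85.6] dp [ 0.8 -0.2  0.7] drot [-0.001 -0.001  0.   ] F [-0.3 -0.6 -1.8] M [-0.14  0.05  0.04] w 23.8 q [-0.69  0.47  1.84  0.    0.82 -0.82]
```

View pics/six.png

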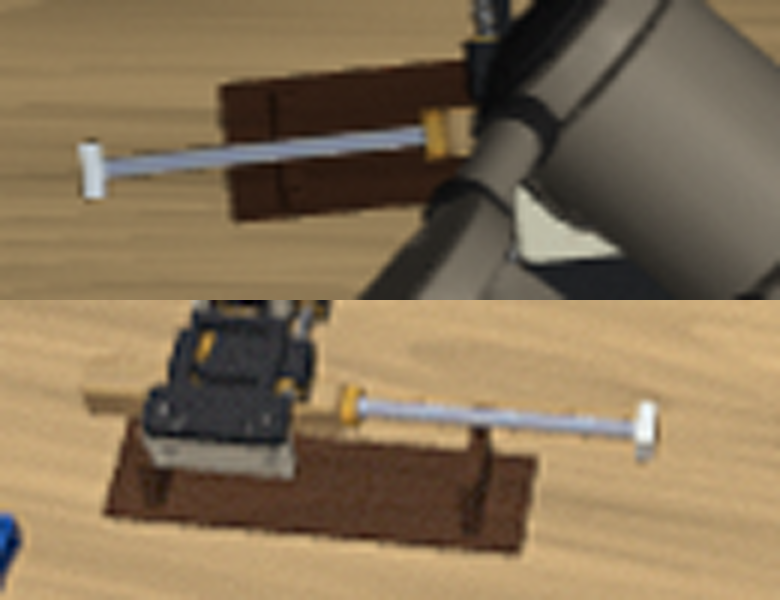

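View pics/wrist6.png

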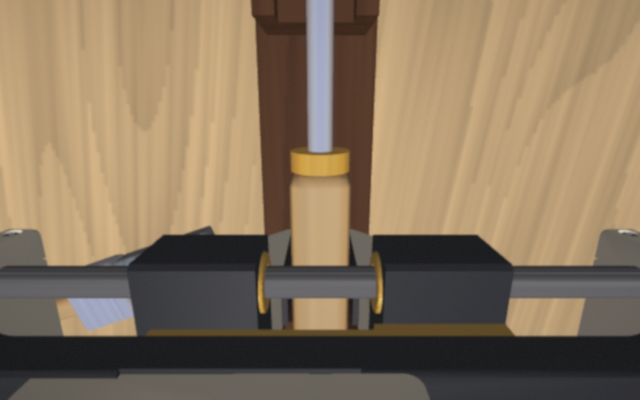

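The rod is centred over the rest and the shaft runs through the fork gap. I lower it.

Request:
step_arm(increments="0 0 0 0 0 15 -1;0 0 0 0 0 27 -1;0 0 0 0 0 32 -1;0 0 0 0 0 34.5 -1;0 0 0 0 0 34.5 -1;0 0 0 0 0 34.5 -1")

```text
time: 13.15
tool_pos: [417.6, -244.2, 50.7]
tcp_rot: [3.141, 0.0, 1.7]
contact_force: [0.3, -0.5, -1.0]
grip_width: 23.7
```

Run:
```python
from h import *
setled(down(1.70),(417.4,-244,50.5));chk()
s=save("scene","7")
b=cv2.resize(s["frame"][150:200,220:350,::-1],None,fx=6,fy=6,interpolation=cv2.INTER_CUBIC)
cv2.imwrite("pics/sev.png",b)
```

```text
t 13.15 pos [ 417.6 -244.2   50.7] dp [ 0.2 -0.2  0.2] drot [-0.001 -0.     0.   ] F [ 0.3 -0.5 -1. ] M [-0.14  0.   -0.01] w 23.7 q [-0.69  0.53  1.87  0.    0.74 -0.82]
```

View pics/sev.png

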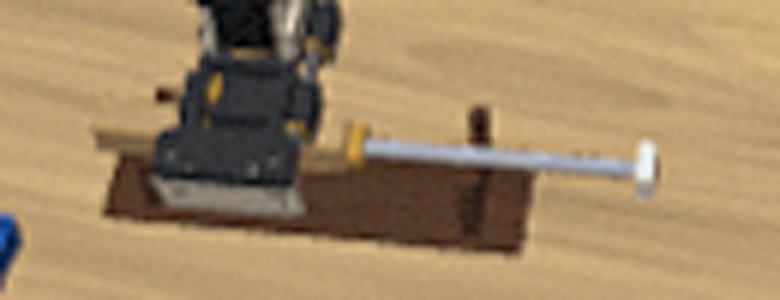

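Request:
step_arm(increments="0 0 0 0 0 1.3 -1;0 0 0 0 0 1.3 -1;0 0 0 0 0 1.3 0.1;0 0 0 0 0 1.3 0.1;0 0 0 0 0 1.3 0.1;0 0 0 0 0 1.3 0.1;0 0 0 0 0 -50 0.1;0 0 0 0 0 -110 0.1;0 0 0 0 0 -150 0.1;0 0 0 0 0 -150 0.1")

```text
time: 14.45
tool_pos: [418.7, -245.0, 203.6]
tcp_rot: [3.137, 0.005, 1.7]
contact_force: [0.5, -0.3, -0.2]
grip_width: 50.1
```

Run:
```python
from h import *
setled(down(1.70),(417.4,-244,200.5));chk()
s=save("scene","8");w=save("wrist","8");t=save("top","8")
a=cv2.resize(t["frame"][225:275,310:440,::-1],None,fx=6,fy=6,interpolation=cv2.INTER_CUBIC)
b=cv2.resize(s["frame"][150:200,220:350,::-1],None,fx=6,fy=6,interpolation=cv2.INTER_CUBIC)
cv2.imwrite("pics/eig.png",np.vstack([a,b]))
crop(t,"t8.png",170,140,300,220,6);crop(s,"s8.png",320,170,480,270,5)
```

```text
t 14.45 pos [ 418.7 -245.   203.6] dp [ 1.3 -1.   3.1] drot [-0.005 -0.005  0.   ] F [ 0.5 -0.3 -0.2] M [-0.09  0.01 -0.02] w 50.1 q [-0.69  0.31  1.71  0.    1.12 -0.82]
```

View pics/eig.png

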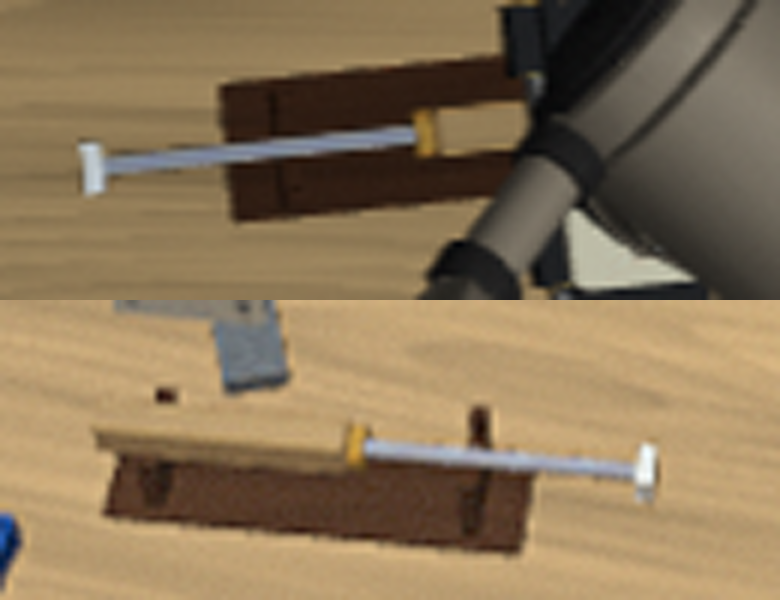

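View pics/wrist8.png

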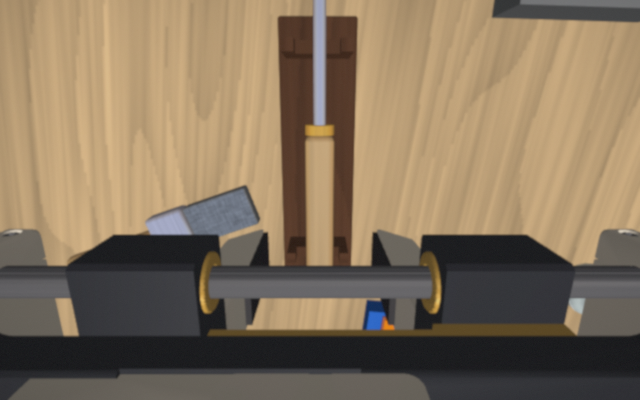

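View pics/t8.png

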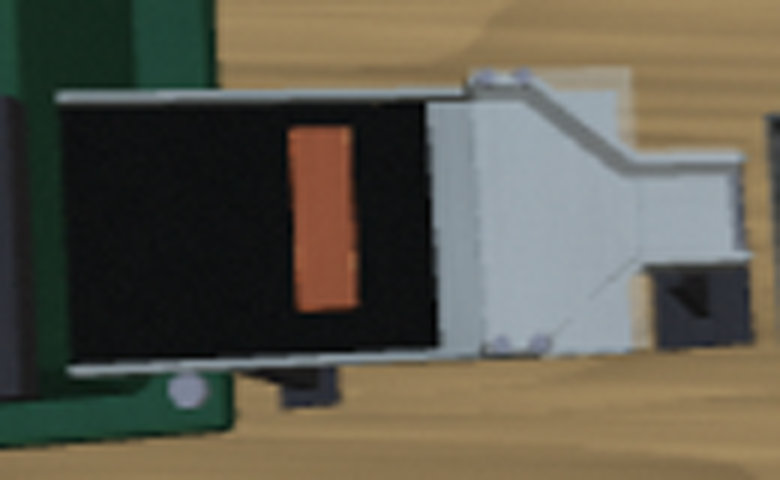

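View pics/s8.png

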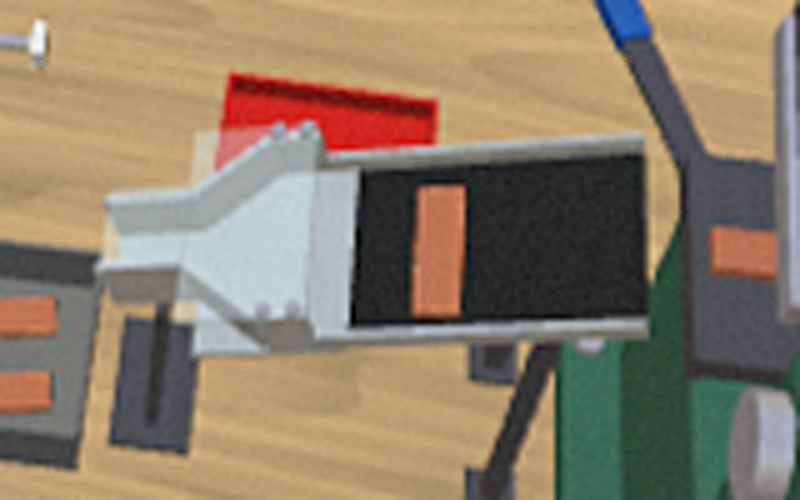

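The rod is home, with its head at top px (325,253) against (325,252) at the start. The blank's top face has crop corners (288,128), (352,127), (358,306) and (297,312). I compute its pose.

Run:
```python
from h import *
t=load("top8");s=load("scene8");T=chuteT(CH);Ti=np.linalg.inv(T)
def onp(c,u,v,z):
    o,d=ray(c,u,v);o2=ap(Ti,o)[0];d2=Ti[:3,:3]@d;return o2+d2*(z-o2[2])/d2[2]
A=np.array([onp(t,170+u/6-.5,140+v/6-.5,8) for u,v in((288,128),(352,127),(358,306),(297,312))])
B=np.array([onp(s,320+u/5-.5,170+v/5-.5,8) for u,v in((420,186),(466,186),(462,317),(412,316))])
for Q in(A,B): print(Q.round(1).tolist(),Q.mean(0))
```

```text
[[43.7, 197.7, 8.0], [43.8, 170.5, 8.0], [-35.1, 171.8, 8.0], [-36.8, 197.6, 8.0]] [  3.89703138 184.41437933   8.        ]
[[-39.6, 171.4, 8.0], [-37.9, 196.5, 8.0], [45.5, 197.2, 8.0], [43.8, 170.9, 8.0]] [  2.97656034 184.0128818    8.        ]
```

```bash
cat >> h.py <<'E'
def pick(x,y,z,skew=0):
    T=chuteT(CH);Rm=T[:3,:3]@R.from_euler("z",skew).as_matrix()@np.diag([-1,1,-1.]);return Rm,ap(T,(x,y,z))[0]
E
python3 - <<'E'
from h import *
Rm,p=pick(3.4,184.2,124);print(p,R.from_matrix(Rm).as_euler("xyz"))
rows([(down(2.3),(480,-50,320),0,8),(Rm,p,0,9)])
E
```

```text
[590.7072721  195.80802147 309.85193838] [ 2.82743339e+00  2.22044605e-16 -3.04619265e+00]
row x8:  0 0 -0.6   184.3 87.1 -119.5 0 | dist 236 rot 34.4
row x9:  -0.25 0.241 -1.523   413.8 228.5 -109.4 0 | dist 270 rot 56.4
```

Request:
step_arm(increments="0 0 -0.6 184.3 87.1 -119.5 0;0 0 -0.6 184.3 87.1 -119.5 0;0 0 -0.6 184.3 87.1 -119.5 0;0 0 -0.6 184.3 87.1 -119.5 0;0 0 -0.6 184.3 87.1 -119.5 0;-0.25 0.241 -1.523 413.8 228.5 -109.4 0;-0.25 0.241 -1.523 413.8 228.5 -109.4 0;-0.25 0.241 -1.523 413.8 228.5 -109.4 0;-0.25 0.241 -1.523 413.8 228.5 -109.4 0;-0.25 0.241 -1.523 413.8 228.5 -109.4 0;-0.25 0.241 -1.523 413.8 228.5 -109.4 0;-0.25 0.241 -1.523 413.8 228.5 -109.4 0;-0.25 0.241 -1.523 413.8 228.5 -109.4 0;-0.25 0.241 -1.523 413.8 228.5 -109.4 0;-0.25 0.241 -1.523 413.8 228.5 -109.4 0")

```text
time: 16.48
tool_pos: [590.7, 195.6, 310.1]
tcp_rot: [2.827, 0.001, -3.047]
contact_force: [0.8, 0.0, -0.1]
grip_width: 45.8
```

Run:
```python
from h import *
chk()
w=save("wrist","9")
T=chuteT(CH)
im=w["frame"][:,:,::-1].copy()
for g in([(-36.6,171.7,8),(43.4,171.7,8),(43.4,196.7,8),(-36.6,196.7,8),(-36.6,171.7,8)],[(-56,135,0),(56,135,0)]):
    cv2.polylines(im,[proj(w,ap(T,np.array(g,float))).round().astype(int)],False,(0,255,0),1)
cv2.imwrite("pics/w9o.png",im);t=save("top","9")
```

```text
t 16.475 pos [590.7 195.6 310.1] dp [-0.  -0.2  0.2] drot [ 0.    -0.     0.001] F [ 0.8  0.  -0.1] M [-0.19  0.07  0.02] w 45.8 q [ 0.05  0.47  1.19  0.31  1.49 -1.65]
```

View pics/w9o.png

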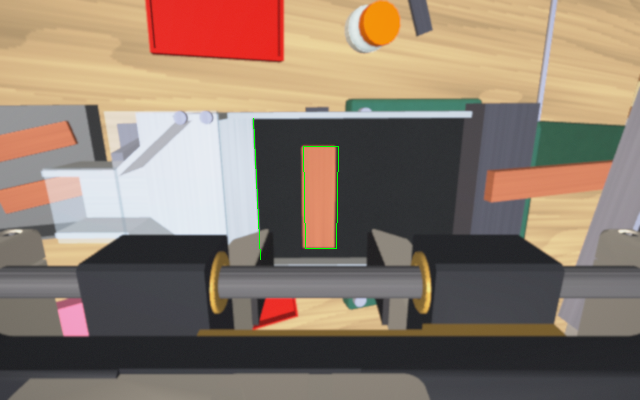

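View pics/top9.png

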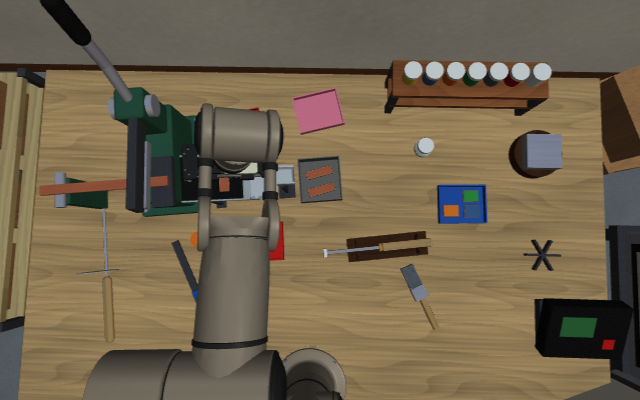

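The outline sits on the blank in the wrist view (cols 302–338, rows 146–248). I descend and grip.

Request:
step_arm(increments="0 0 0 0 0 35 0;0 0 0 0 0 65 0;0 0 0 0 0 88 0;0 0 0 0 0 97 0;0 0 0 0 0 100 0;0 0 0 0 0 100 0;0 0 0 0 0 100 0")

```text
time: 17.45
tool_pos: [588.3, 226.4, 215.8]
tcp_rot: [2.827, 0.002, -3.047]
contact_force: [0.7, -0.6, 0.6]
grip_width: 46.2
```

Run:
```python
from h import *
setled(*pick(3.4,184.2,24));chk()
w=save("wrist","10");s=save("scene","10")
crop(s,"s10.png",340,130,500,250,5)
```

```text
t 17.45 pos [588.3 226.4 215.8] dp [ 0.5 -0.2  1. ] drot [-0.    -0.002  0.   ] F [ 0.7 -0.6  0.6] M [-0.12 -0.01  0.  ] w 46.2 q [ 0.1   0.54  1.34  0.33  1.27 -1.67]
```

View pics/wrist10.png

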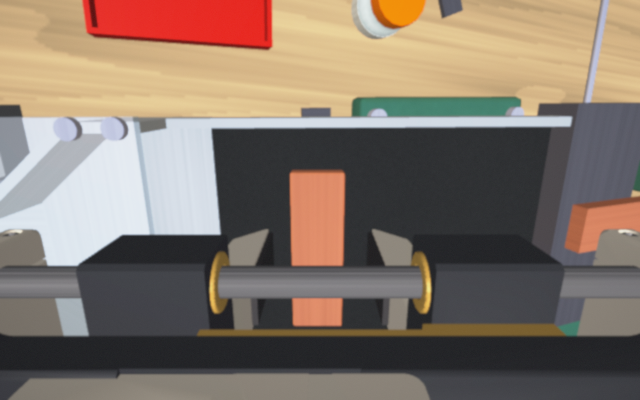

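View pics/s10.png

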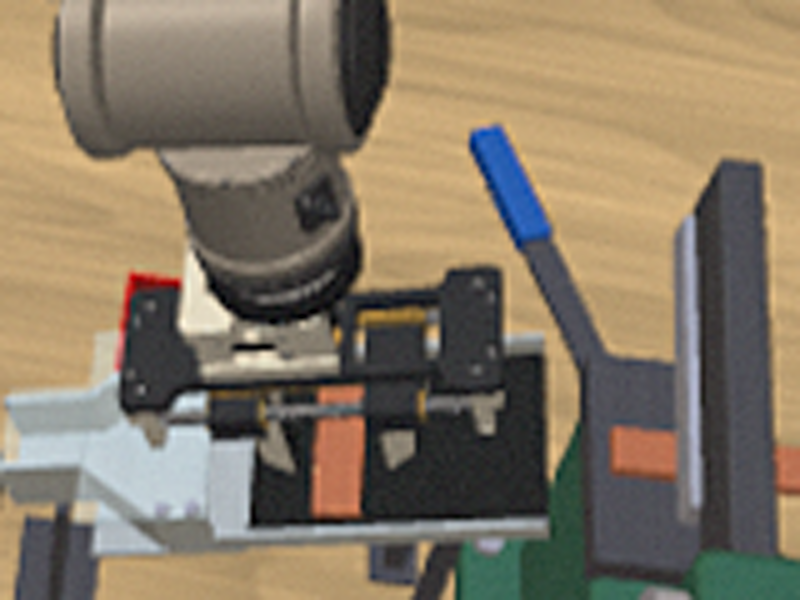

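The fingers straddle the blank, with clear space to the cover and the shear. I go 1 mm lower, close and lift a little.

Request:
step_arm(increments="0 0 0 0 0 1 0;0 0 0 0 0 1 -1;0 0 0 0 0 1 -1;0 0 0 0 0 1 -1;0 0 0 0 0 1 -1;0 0 0 0 0 1 -1;0 0 0 0 0 -15 -1;0 0 0 0 0 -40 -1;0 0 0 0 0 -70 -1;0 0 0 0 0 -100 -1;0 0 0 0 0 -100 -1")

```text
time: 18.92
tool_pos: [591.8, 195.2, 313.0]
tcp_rot: [2.827, 0.006, -3.048]
contact_force: [-0.7, 0.1, -2.4]
grip_width: 24.4
```

Run:
```python
from h import *
setled(*pick(3.4,184.2,124));chk()
w=save("wrist","11");t=save("top","11");s=save("scene","11")
crop(s,"s11.png",340,110,500,230,5)
# tray pose
C=np.array([[468.7,232.9],[477.7,93.7],[365.5,85.2],[355.6,223.9]]);print(C.mean(0))
```

```text
t 18.925 pos [591.8 195.2 313. ] dp [ 1.1 -0.6  3.1] drot [ 0.    -0.006 -0.001] F [-0.7  0.1 -2.4] M [-0.26 -0.    0.  ] w 24.4 q [ 0.05  0.47  1.19  0.32  1.5  -1.65]
[416.875 158.925]
```

View pics/wrist11.png

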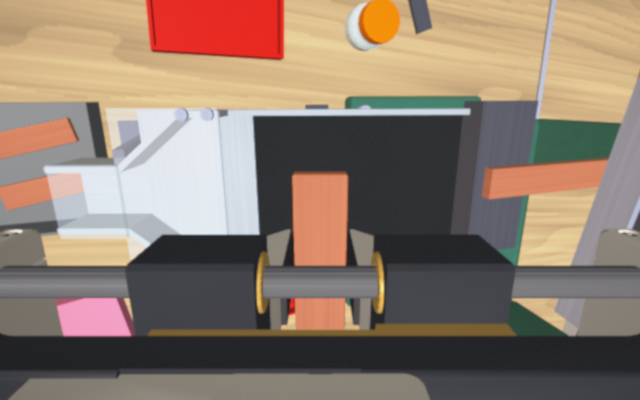

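View pics/s11.png

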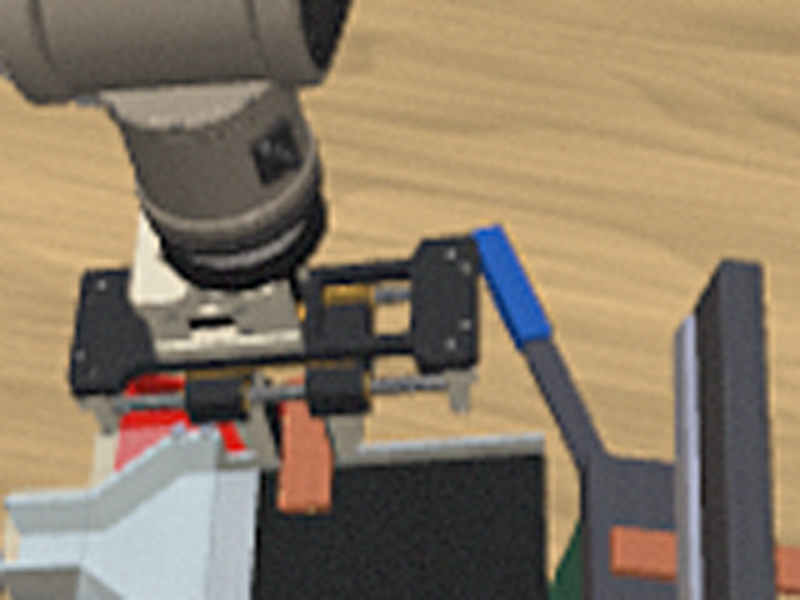

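Run:
```python
from h import *
D=down(np.pi+0.07)
rows([(D,(417,159,150),-1,6),(D,(417,159,60),-1,4)])
```

```text
row x6:  0.314 -0.004 0.025   176.4 -68.5 145.8 -1 | dist 239 rot 18.1
row x4:  0.314 -0.004 0.025   176.4 -96.3 231.4 -1 | dist 90 rot 0.0
```

Request:
step_arm(increments="0.063 -0.001 0.005 35 -14 29 -1;0.126 -0.002 0.01 70 -28 58 -1;0.188 -0.003 0.015 106 -41 87 -1;0.251 -0.003 0.02 141 -55 117 -1;0.314 -0.004 0.025 176.4 -68.5 145.8 -1;0.314 -0.004 0.025 176.4 -68.5 145.8 -1;0.314 -0.004 0.025 176.4 -80 182 -1;0.314 -0.004 0.025 176.4 -90 212 -1;0.314 -0.004 0.025 176.4 -96.3 231.4 -1;0.314 -0.004 0.025 176.4 -96.3 231.4 -1;0.314 -0.004 0.025 176.4 -96.3 231.4 -1")

```text
time: 20.45
tool_pos: [418.0, 159.3, 60.6]
tcp_rot: [3.141, 0.002, -3.072]
contact_force: [-0.3, -0.0, -1.8]
grip_width: 24.2
```

Run:
```python
from h import *
chk()
w=save("wrist","12");s=save("scene","12");t=save("top","12")
crop(s,"s12.png",320,120,440,210,6)
```

```text
t 20.45 pos [418.  159.3  60.6] dp [0.9 0.3 0.6] drot [-0.001 -0.002  0.001] F [-0.3 -0.  -1.8] M [-0.01  0.02 -0.  ] w 24.2 q [ 0.19  0.47  1.96  0.    0.71 -1.45]
```

View pics/wrist12.png

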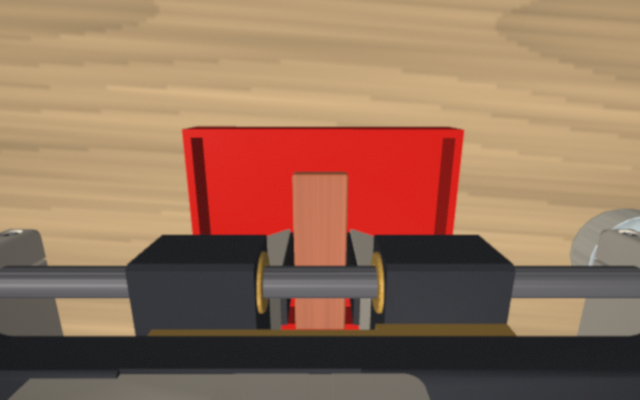

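View pics/s12.png

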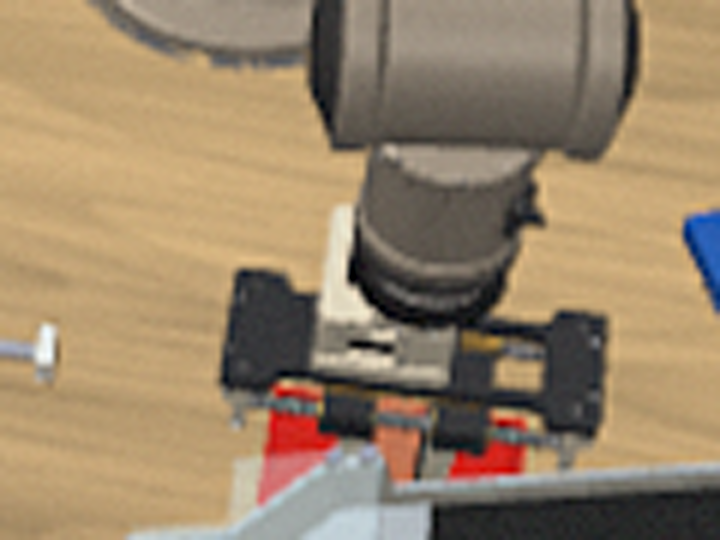

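The blank is over the tray, well inside its walls. I lower it.

Request:
step_arm(increments="0 0 0 0 0 15 -1;0 0 0 0 0 25 -1;0 0 0 0 0 30 -1;0 0 0 0 0 31.5 -1;0 0 0 0 0 32 -1;0 0 0 0 0 32 -1;0 0 0 0 0 32 -1")

```text
time: 21.48
tool_pos: [417.3, 159.2, 28.2]
tcp_rot: [3.141, 0.001, -3.072]
contact_force: [0.0, 0.0, -1.9]
grip_width: 24.6
```

Run:
```python
from h import *
setled(down(np.pi+.07),(417,159,28));chk()
```

```text
t 21.475 pos [417.3 159.2  28.2] dp [0.3 0.2 0.2] drot [-0.    -0.001  0.   ] F [ 0.   0.  -1.9] M [ 0.12 -0.01  0.03] w 24.6 q [ 0.19  0.53  1.99  0.    0.62 -1.45]
```

Weight still hangs on the gripper, so I feel down a little further.

Request:
step_arm(increments="0 0 0 0 0 0.7 -1;0 0 0 0 0 1.4 -1;0 0 0 0 0 1.4 -1")

```text
time: 21.85
tool_pos: [417.2, 159.2, 27.0]
tcp_rot: [3.141, 0.001, -3.072]
contact_force: [-1.4, 0.4, 5.4]
grip_width: 24.7
```

Contact: 5.4 N upward, so the blank is on the tray floor. I release and raise.

Request:
step_arm(increments="0 0 0 0 0 0 -0.2;0 0 0 0 0 0 0;0 0 0 0 0 0 0;0 0 0 0 0 0 0;0 0 0 0 0 -20 0;0 0 0 0 0 -60 0;0 0 0 0 0 -110 0;0 0 0 0 0 -170 0;0 0 0 0 0 -200 0;0 0 0 0 0 -200 0;0 0 0 0 0 -200 0")

```text
time: 23.22
tool_pos: [416.5, 158.9, 225.7]
tcp_rot: [3.141, -0.001, -3.072]
contact_force: [0.1, -0.2, -0.5]
grip_width: 45.6
```

Run:
```python
from h import *
setled(down(np.pi+.07),(417,159,226.6));chk()
w=save("wrist","13");s=save("scene","13");t=save("top","13")
```

```text
t 23.225 pos [416.5 158.9 225.7] dp [-0.5 -0.1 -0.9] drot [-0.     0.001  0.   ] F [ 0.1 -0.2 -0.5] M [0.07 0.   0.02] w 45.6 q [ 0.19  0.22  1.76  0.    1.16 -1.45]
```

View pics/wrist13.png

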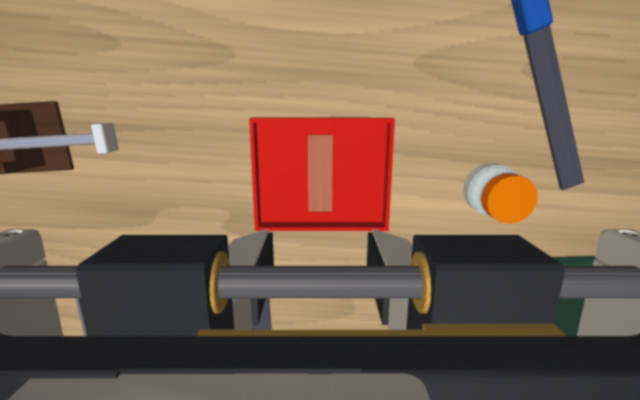

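View pics/top13.png

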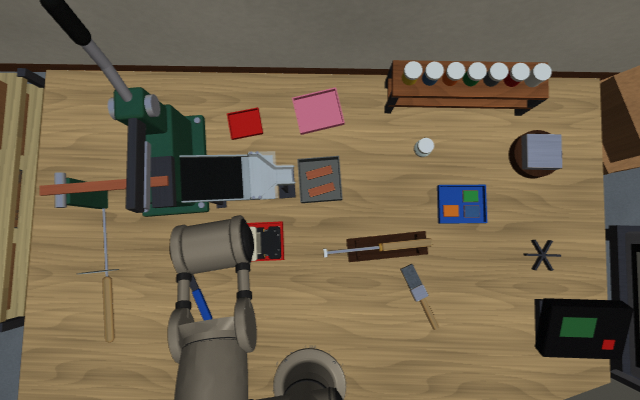

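View pics/scene13.png

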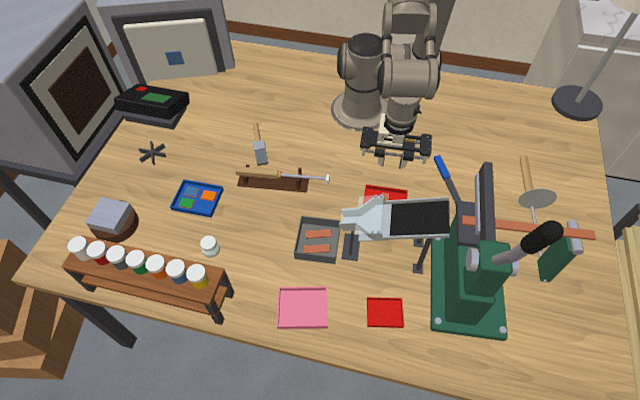

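The blank lies flat in the large red tray (wrist px 308–332, 135–212). The rod is home, and the jars, tools and finished blanks are where they were.

```bash
python3 -c "
from plant import close_job
print(close_job())"
```

```text
the job is handed in; nothing more can be done
None
```

I did the job in the order asked and handed it in at about 23 s of the 64 s allowed. The push rod freed the blank and pushed it onto the rubber-lined plate, then went back in its rest. I then picked the blank up and lowered it into the larger red tray. I let go only after feeling it touch the tray floor (about 5 N upward).

**Last checks:** the last pictures show the blank flat and clear of the tray walls, and the gripper clear of everything. The rod lies in both forks with its head about 1 px from where it started. The jars, tools and finished blanks look unmoved in the pictures.

**Snag:** at the end of the push the reading rose to about 38 N in all, 35 N of it along the chute. I took it to be the front of the rod's handle meeting the chute's outlet edge. The push stopped about 10 mm short of what I commanded, but the blank was already wholly on the plate. The rod also slipped about 5 mm in the grip, which I corrected when laying it back.

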